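# Fit the cell holder in the spectrophotometer

## Robot

A 6-joint arm with a two-finger parallel gripper is mounted at the origin on the work surface. World frame = base frame: x ahead of the robot, y to its left, z up, the work surface at z = 0. Lengths are in m, angles in rad, forces in N, time in s.
With the tool pointing down it reaches from about 0.25 to 0.775 m from the base axis. Payload 4 kg.
Tool frame: the origin (TCP) lies midway between the tips of the shut fingers; the grasp point (between the pads) lies 19 mm behind it; y points along the fingers, x is the direction in which the jaws open and shut, and the axes are right-handed (so a half turn about y gives the same grasp; the last joint's range is limited). The gripper opens to 94 mm and grips with 3 to 60 N. Pads are 16 mm wide; open, the fingers measure 119 mm over their backs; the gripper's body (75 mm by 177 mm) begins 78 mm behind the grasp point.
Start: joints at [-1.401, 0.087, 1.371, -0, 1.684, -0.103], TCP at [0.148, -0.53, 0.206] pointing down, gripper open.
Joint ranges: [-3.1, 3.1], [-0.76, 2.03], [0.27, 2.55], [-1.08, 4.22], [0.17, 2.65], [-2.57, 2.57]. Speed limits (rad/s): [2.79, 2.79, 3.14, 3.14, 3.14, 3.14].

## Interface

Orientations are given as [roll, pitch, yaw] about the fixed x, y, z axes, in that order (R = Rz(yaw) Ry(pitch) Rx(roll)).
In Python, from bench import robot gives the robot as it stands.
- The arm moves only by the shell command python3 -m creep 'ROWS'. ROWS is JSON, a list of rows, each a list of 7 numbers: the shift along the tool's x, y, z in mm, then the turn, a rotation vector about the tool's x, y, z in degrees, then the closure in counts, from 0 (fully open) to 255 (shut). A call has 1 to 5 rows; each row is the pose to reach, as a shift and turn from the pose commanded when the call began, along the tool's axes at that moment; what a row does not reach only later rows make up. A row lasts 1/8 s, in which the tool goes at most 62.5 mm and 10.7 degrees, less where a joint would pass 70% of its speed; a pose out of reach is approached as far as the arm can. A call with a gripper value outside its range is refused whole. The fingers move at their own pace and stop on an object; the grip force is fixed at half the most. Time passes only in rows, so rows that repeat a pose let the fingers close. It gives the time, the measured TCP pose, the force and the opening at its end, in the units of the state.
- robot.get_obs(): the state, without advancing time (a new reading comes with each control period).
- robot.snapshot(name): name is "side" or "top" or "wrist"; returns a dict with "color" (384x512x3 uint8, blue, green, red), "fx", "fy", "cx", "cy" (pixels), "world_from_camera" (4x4, takes a point from camera to world coordinates); the wrist camera has in their place "mount" (4x4, takes a point from camera to tool coordinates, whose origin is the TCP and whose axes are the tool frame's). Camera axes: x right, y down, z forward; pixel columns grow to the right and rows downward; lengths in m; the calibration is good to about 2 mm. A picture is of the moment at which its call begins: read the wrist's pose just before it. There is no depth.
- robot.close_job(): hands the job in, once; it reports no verdict.
Trained networks look in the newest picture that a camera, given by its name, has taken for a name from the list of things; names that differ only in an ending like _2 or _b are one class to them, and where a whole thing is asked for, a point or a joint stands for the part that bears it (a point fixed in the world has none). Each returns a list of dicts, best first, with "p" (0 to 1); they miss things now and then, are a little off and sometimes report something else, mostly with a low value. They report only what shows in the picture. A call takes as long as a camera call. They do not tell look-alikes from the thing itself.
- robot.spot_in(name, camera): "point" ([x, y, z] in m, in world coordinates, good to about 4 mm: the middle of the surface that is visible of it).
- robot.landmark_of(name, camera): "point" ([x, y, z] in m, in world coordinates, good to about 4 mm: a listed point, or the origin of a listed thing).
The state is a dict: "time": time; "joint_positions": joint angles; "qvel": joint speeds; "joint_torque": joint torques, N m; "tool_pos": TCP position; "ee_rot": TCP orientation; "wrist_force": force on the tool from outside, world axes, zero at the start; "wrist_torque": the same for the moment, N m; "width": finger opening in m.
Only numpy, scipy, OpenCV 4.12 (cv2) and the standard library are available. Lean on these libraries where they do the work, as an engineer would, in place of code of your own. Each camera call takes 0.05 s, during which the arm holds its last target.

## Task

Take the cell holder out of the teal tray and fit it in the spectrophotometer: pass the keyholes of its back plate over the two screw heads on the bulkhead's rail, then slide it straight down until it is fully home and the sprung catch clicks out through the plate's small hole. Feel for the screws gently, never force the holder against the instrument, leave the other labware alone, and let go of it at the end.

Things in the scene. Friction and masses are not known exactly. Their poses are not given: they have to be found in the camera images.
- holder_mid (a point): The loose cell holder upright in the tray: 116 mm wide (its x), 68 deep (y), 90 high, 0.26-0.38 kg; bare metal back plate and black cell block. Point: centre of the block in plan, 45 mm above the underside. Block: 44 mm wide in x (pinch it across x), 52 in y, 60 high from the underside up, a square well in its top. x along the plate, y from plate to block, z up.
- plate_back (a point): Point on the flat back face (-y side) of the holder's plate, mid-width, 45 mm above the underside, 42 mm in -y from holder_mid. The plate is 4 mm thick, 116 mm wide, 90 mm high; 12 mm of air and two webs lie between it and the block. When hung, this face lies towards the bulkhead. A 10 x 9 mm catch hole is at mid-width, 76.5 mm above the underside.
- keyhole (a point): Centre of the wide part of the holder's -x keyhole, on the plate's back face, 40 mm from mid-width, 29 mm above the underside; its twin is at +40 mm. Hole 18 mm across, plain plate below it; above, a funnel narrows to a slot 8.5 mm wide. Home, the screw shanks touch the slots' upper ends, their centres 23 mm above the hole's centre: the plate slides down 23 mm.
- holder: The whole cell holder; origin on its underside, mid-width, at the plate's back face; axes as for holder_mid.
- instrument: Spectrophotometer, fixed, beige, 340 mm deep (x), 600 wide (y). -y part: housing 200 mm high (202 with its cover), whose black bulkhead faces +y into the sample compartment, 240 mm wide, floor 46 mm above the bench, open above and in front, with a 72 mm high sill behind. On its +y side: detector housing 150 mm high, 90 wide. Origin: on the bench under the bulkhead face, mid-depth. z up.
- rail_mid (a point): On the bulkhead, 160 mm above the bench: front face of the aluminium rail (150 x 84 mm, 4 mm thick), midway between its two shoulder screws if the rail is at mid-setting. x along the bulkhead, y out of it (the rail faces +y), z up; hung, the holder's axes are parallel to these. The rail is clamped up to 10 mm higher or lower than this point says; see or feel the true height.
- screw_mid (a point): Where the -x screw meets the rail's face if the rail is at mid-setting (true height within 10 mm, as for rail_mid; x and y are true); the other is 80 mm further in +x. Both stand out in +y: shank 5.5 mm across, head 12.5 mm across, its underside 6.5 mm and outer face 10 mm from the rail, so the 4 mm plate has 2.5 mm of play behind the heads.
- catch (a joint): Sprung flat-ended pin in the rail, 7 mm across, midway between the screws and 23.8 mm above them, standing 8.5 mm out. Value in m: 0 out; the plate presses it in (0.004 to 0.006 plate against heads' undersides, 0.0085 plate flat on rail; 2 N to start, 10 N flat). It rubs: sliding down takes 3 to 10 N more than the weight; it springs out to 0 in the catch hole when home.
- tray: Teal tray, fixed, 320 x 230 mm, walls 45 mm high and 5 mm thick, floor 5 mm thick; origin under its centre. The holder stands on its floor.
- beaker: Glass beaker, 60 mm across, 75 mm high, in the tray; origin at its foot. Leave alone.
- reagent: Amber bottle, 60 mm across, 130 mm high, on the bench; origin at its foot. Leave alone.
- cell_rack: White cell rack, 60 x 110 x 30 mm, lying on top of the instrument's tall housing; origin at its underside. Leave alone.
There are look-alikes about, which are no part of the job. Of the things like the holder, leave any that is purple or red; of the rest the larger one is meant.

How it is judged:
On the way, in this order (a step that is already met when the one before it is completed fails the run):
1. the holder is lifted clear of the tray (height (world z) of holder_mid above 0.11 m), for 0.1 s.
2. the plate is over both screw heads, behind them and upright, pressing the catch in (y of plate_back in the frame of rail_mid between -0.002 and 0.0045 m and x of plate_back in the frame of rail_mid between -0.005 and 0.005 m and angle between holder's own z axis and vertical below 0.1 rad and value of joint catch above 0.001 m), for 0.1 s.
At the end, for the whole second after the job is handed in: The holder hangs released and still on both screws, upright within 5 degrees, along the bulkhead, its plate behind the heads (within 4 mm of the rail and 4 mm sideways), fully down for the rail's height, and the catch has sprung out through its hole (pressed in under 1 mm) (value of joint catch below 0.001 m and y of plate_back in the frame of rail_mid between -0.002 and 0.004 m and x of plate_back in the frame of rail_mid between -0.004 and 0.004 m and z of plate_back in the frame of rail_mid between -0.0185 and 0.004 m and angle between holder's own z axis and vertical below 0.09 rad and angle between the x axis of holder and the x axis of instrument, either way round below 0.06 rad and linear speed of holder below 0.01 m/s); the robot touches nothing.
It fails at once if the holder is forced against the instrument (over 45 N) (contact force between holder and instrument above 45 N).
It fails at once if the robot bears on the instrument (over 15 N) (contact force between any of the arm, the fingers and instrument above 15 N).
It fails at once if other labware is disturbed (moved over 25 mm or tipped) (distance of any of beaker, reagent, cell_rack from where it was at the start of the episode above 0.025 m or angle between any of beaker, reagent's own z axis and vertical above 0.4 rad).
It also fails if it takes over 67 s, if anything falls off the work surface, if the arm or the gripper's body presses on something with over 40 N, if the wrist force passes 120 N, or if a joint passes its speed limit or range.

## Working session

There is one attempt and no reset: what is moved stays moved. The work goes in short steps, Python scripts to look and compute and a shell command to move; the robot and the scene stay as the last step left them, time stands still between calls to the robot, and variables do not carry over. Pictures are saved under pics/ and viewed, and the job is handed in when it is done.

```bash
ls; mkdir -p pics
python3 - <<'E'
from bench import robot
import cv2
o=robot.get_obs(); print({k:o[k] for k in('time','tool_pos','ee_rot','wrist_force','width')})
for n in('side','top'):
    s=robot.snapshot(n); cv2.imwrite(f'pics/{n}0.png',s['color']); print(n,s['fx'],s['cx'],s['cy'],s['world_from_camera'])
    for t in('holder_mid','plate_back','keyhole','holder','instrument','rail_mid','screw_mid','tray','beaker','reagent','cell_rack'):
        print(t,[( [round(float(x),3) for x in d['point']],round(d['p'],2)) for d in robot.landmark_of(t,n)])
E
```

```text
pics
{'time': 0.0, 'tool_pos': array([ 0.14809003, -0.5291237 ,  0.20433493]), 'ee_rot': array([-1.57059661,  0.00216836, -1.29800149]), 'wrist_force': array([-1.16003189, -0.27759112,  0.61003387]), 'width': 0.09380423203855383}
side 354.23951459616296 256.49034975194263 197.00863989113503 [[-0.69658733 -0.54659313  0.4647602   0.08711344]
 [-0.71745214  0.52584715 -0.45688861  0.5355392 ]
 [ 0.00533935 -0.65170602 -0.75845287  0.88489461]
 [ 0.          0.          0.          1.        ]]
holder_mid [([0.283, 0.201, 0.038], 0.85), ([0.507, 0.556, 0.038], 0.81), ([0.51, 0.333, 0.047], 0.68)]
plate_back [([0.315, 0.203, 0.031], 0.97), ([0.532, 0.537, 0.039], 0.74), ([0.806, 0.177, 0.047], 0.73)]
keyhole [([0.472, 0.284, 0.034], 0.97), ([0.512, 0.516, 0.027], 0.88), ([0.774, 0.206, 0.027], 0.8), ([0.315, 0.174, 0.028], 0.79)]
holder [([0.514, 0.292, 0.01], 0.97), ([0.312, 0.2, 0.002], 0.87), ([0.53, 0.535, 0.002], 0.73), ([0.807, 0.178, -0.001], 0.67), ([0.55, -0.237, 0.163], 0.18)]
instrument [([0.549, -0.243, -0.001], 0.58)]
rail_mid [([0.55, -0.237, 0.161], 0.65)]
screw_mid [([0.5
[... 604 characters left out ...]
, 0.179, 0.05], 0.94), ([0.533, 0.534, 0.034], 0.85), ([0.312, 0.207, 0.033], 0.78), ([0.516, 0.29, 0.048], 0.55)]
keyhole [([0.511, 0.514, 0.022], 0.75), ([0.469, 0.281, 0.033], 0.56), ([0.767, 0.202, 0.032], 0.56)]
holder [([0.517, 0.29, -0.0], 0.98), ([0.803, 0.18, 0.003], 0.79), ([0.316, 0.201, -0.004], 0.79), ([0.529, 0.536, 0.001], 0.74)]
instrument [([0.552, -0.237, -0.005], 0.67), ([0.518, 0.288, 0.001], 0.43)]
rail_mid [([0.55, -0.238, 0.162], 0.66), ([0.552, -0.241, -0.002], 0.45)]
screw_mid [([0.509, -0.234, 0.165], 0.63)]
tray [([0.536, 0.308, -0.001], 0.73)]
beaker [([0.645, 0.349, 0.001], 0.83)]
reagent [([0.281, 0.312, -0.002], 0.74)]
cell_rack [([0.536, -0.384, 0.207], 0.74)]
```

View pics/side0.png

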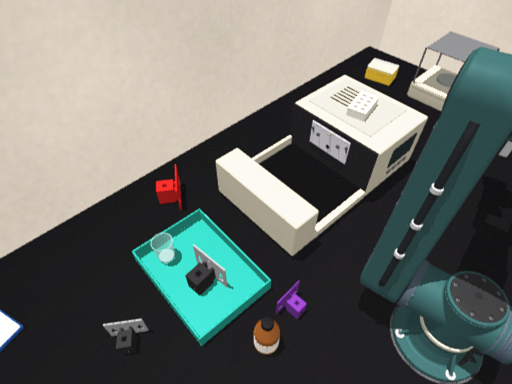

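View pics/top0.png

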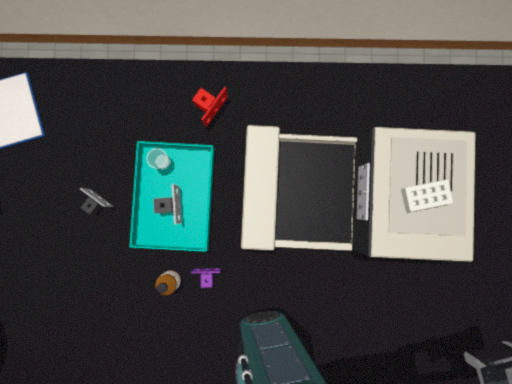

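Run:
```python
import cv2
t=cv2.imread('pics/top0.png');s=cv2.imread('pics/side0.png')
cv2.imwrite('pics/crop_t.png',cv2.resize(t[130:260,80:230],None,fx=4,fy=4,interpolation=cv2.INTER_CUBIC))
cv2.imwrite('pics/crop_s.png',cv2.resize(s[150:310,190:390],None,fx=3.7,fy=3.7,interpolation=cv2.INTER_CUBIC))
```

```text
(no output)
```

View crops.

View pics/crop_t.png

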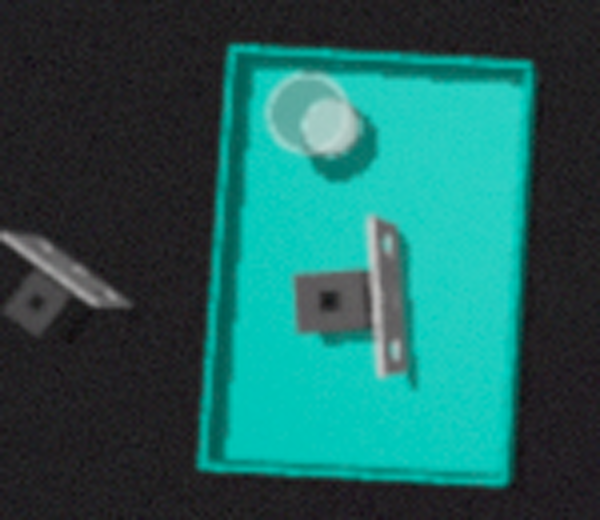

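View pics/crop_s.png

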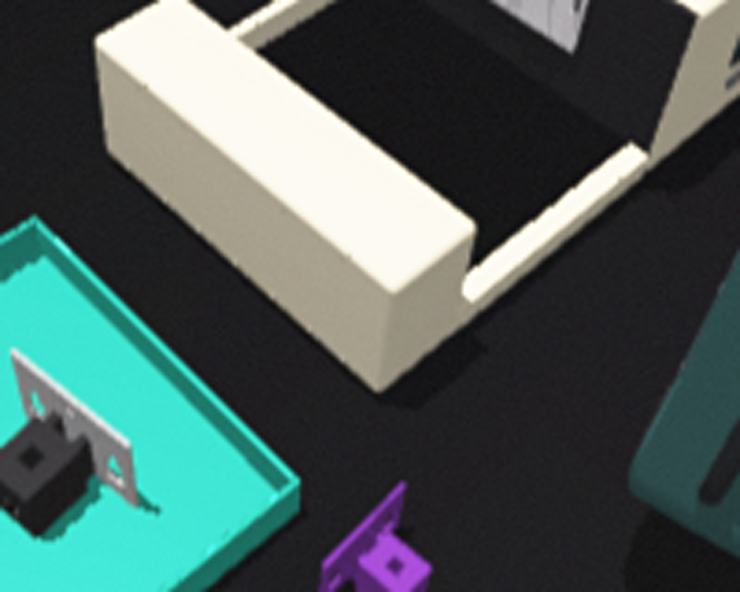

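```bash
python3 - <<'E'
from bench import robot
import cv2
s=robot.snapshot('wrist'); cv2.imwrite('pics/w0.png',s['color']); print(s['fx'],s['cx'],s['cy'],s['mount'].round(4))
E
cat > h.py <<'E'
import numpy as np
from scipy.spatial.transform import Rotation as Ro
from bench import robot
def pose():
    o=robot.get_obs(); return np.array(o['tool_pos']),Ro.from_euler('xyz',o['ee_rot']).as_matrix(),o
def rows(p,yaw_deg,tilt_deg=0):
    """shift mm (tool axes) and rotvec deg to reach world p, tool down with yaw, tilted about its x"""
    P,R,o=pose()
    Rt=(Ro.from_euler('z',yaw_deg,degrees=True)*Ro.from_euler('x',-90+tilt_deg,degrees=True)).as_matrix()
    print('t',round(o['time'],2),'pos',P.round(4),'rpy',np.degrees(o['ee_rot']).round(2),'F',np.round(o['wrist_force'],1),'w',round(o['width'],4))
    print('shift',(R.T@(np.array(p)-P)*1e3).round(1),'turn',Ro.from_matrix(R.T@Rt).as_rotvec(degrees=True).round(2))
def cam(n):
    if n=='wrist':
        P,R,o=pose(); s=robot.snapshot(n); T=np.eye(4);T[:3,:3]=R;T[:3,3]=P
        return s,T@s['mount']
    s=robot.snapshot(n); return s,np.array(s['world_from_camera'])
def proj(s,T,X):
    c=np.linalg.inv(T)@np.append(X,1); return s['fx']*c[0]/c[2]+s['cx'],s['fy']*c[1]/c[2]+s['cy']
def onplane(s,T,u,v,axis,val):
    d=T[:3,:3]@np.array([(u-s['cx'])/s['fx'],(v-s['cy'])/s['fy'],1]);o=T[:3,3]
    return o+d*(val-o[axis])/d[axis]
E
python3 -c "
from h import *
rows([.5,-.02,.33],0,0); rows([.55,-.02,.3],0,-35)"
```

```text
345.21657785568203 253.9525459485273 192.88738371447744 [[ 1.000e+00 -3.000e-04  1.000e-03  3.000e-04]
 [-1.100e-03 -2.276e-01  9.737e-01 -1.779e-01]
 [-1.000e-04 -9.737e-01 -2.276e-01  6.480e-02]
 [ 0.000e+00  0.000e+00  0.000e+00  1.000e+00]]
t 1.25 pos [ 0.1482 -0.5297  0.2055] rpy [-9.000e+01 -1.000e-02 -7.437e+01] F [-0.1 -0.2 -0. ] w 0.0941
shift [-396.  -124.5  476.1] turn [ 0.000e+00 -7.437e+01  1.000e-02]
t 1.25 pos [ 0.1482 -0.5297  0.2055] rpy [-9.000e+01 -1.000e-02 -7.437e+01] F [-0.1 -0.2 -0. ] w 0.0941
shift [-382.5  -94.5  524.3] turn [-29.88 -71.91 -22.67]
```

View pics/w0.png

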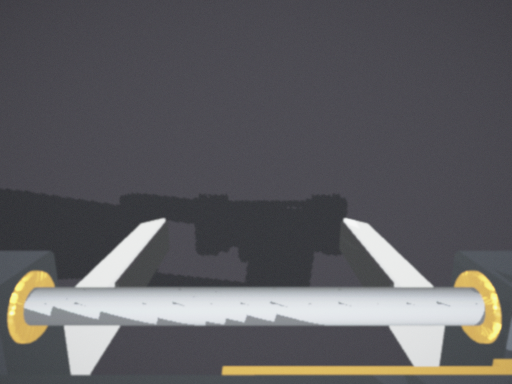

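```bash
python3 -m creep '[[0,-60,0,0,0,0,0],[-30,-110,40,0,-10,0,0],[-70,-125,80,0,-20,0,0],[-110,-125,125,0,-30,0,0],[-150,-125,170,0,-40,0,0]]'; python3 -c "
from h import *
rows([.55,-.06,.3],0,-35)"
```

```text
time: 1.88
tool_pos: [0.2723, -0.3379, 0.3312]
ee_rot: [-1.571, -0.002, -0.595]
wrist_force: [0.5, -1.2, -0.2]
width: 0.0941
t 1.88 pos [ 0.2723 -0.3379  0.3312] rpy [-90.03  -0.11 -34.08] F [ 0.5 -1.2 -0.2] w 0.0941
shift [ 74.3  31.2 385.8] turn [-33.88 -33.03 -10.31]
```

```bash
python3 -m creep '[[15,0,55,0,-10,0,0],[30,0,110,0,-20,0,0],[45,0,170,-10,-28,-3,0],[60,5,230,-18,-30,-5,0],[70,10,290,-26,-33,-8,0]]'; python3 -c "
from h import *
rows([.55,-.06,.3],0,-35)"
```

```text
time: 2.5
tool_pos: [0.4946, -0.1379, 0.3215]
ee_rot: [-2.045, -0.006, -0.01]
wrist_force: [1.1, -1.7, -0.9]
width: 0.0939
t 2.5 pos [ 0.4946 -0.1379  0.3215] rpy [-117.15   -0.33   -0.56] F [ 1.1 -1.7 -0.9] w 0.0939
shift [ 54.5 -16.4  79.7] turn [-7.85 -0.65 -0.  ]
```

```bash
python3 -m creep '[[30,-8,45,-4,0,0,0],[55,-16,80,-8,-0.6,0,0],[55,-16,80,-8,-0.6,0,0],[55,-16,80,-8,-0.6,0,0]]'
python3 - <<'E'
from h import *
import cv2
rows([.55,-.06,.3],0,-35)
s,T=cam('wrist'); cv2.imwrite('pics/w1.png',s['color']); 
for n in ('rail_mid','screw_mid','catch','instrument'):
    print(n,[(np.round(d['point'],4),round(d['p'],2)) for d in robot.landmark_of(n,'wrist')],[(np.round(d['point'],4),round(d['p'],2)) for d in robot.spot_in(n,'wrist')])
for X in ([.51,-.237,.162],[.59,-.237,.162],[.51,-.227,.162]): print(proj(s,T,X))
np.savez('w1.npz',T=T,k=[s['fx'],s['fy'],s['cx'],s['cy']])
im=s['color']; cv2.imwrite('pics/w1c.png',cv2.resize(im[80:260,120:400],None,fx=2.8,fy=2.8,interpolation=cv2.INTER_CUBIC))
E
```

```text
time: 3.0
tool_pos: [0.549, -0.0618, 0.299]
ee_rot: [-2.179, 0.003, -0.004]
wrist_force: [-0.6, -0.4, 1.0]
width: 0.0945
t 3.0 pos [ 0.549  -0.0618  0.299 ] rpy [-124.83    0.17   -0.2 ] F [-0.6 -0.4  1. ] w 0.0945
shift [ 1.  -1.8  0.9] turn [-0.17 -0.07 -0.26]
rail_mid [(array([ 0.5483, -0.235 ,  0.1617]), 0.78)] [(array([ 0.5577, -0.1746,  0.0476]), 0.75)]
screw_mid [(array([ 0.5095, -0.2358,  0.1569]), 0.65)] [(array([ 0.555, -0.177,  0.041]), 0.86)]Traceback (most recent call last):
  File "<stdin>", line 6, in <module>
ValueError: it knows: beaker, cell_rack, holder, holder_mid, instrument, keyhole, plate_back, rail_mid, reagent, screw_mid, tray
```

Run:
```python
from h import *
import cv2
s,T=cam('wrist')
for n in ('rail_mid','screw_mid','instrument'):
    print(n,[(np.round(d['point'],4),round(d['p'],2)) for d in robot.landmark_of(n,'wrist')])
for X in ([.51,-.237,.162],[.59,-.237,.162],[.51,-.227,.162]): print(proj(s,T,X))
np.savez('w1.npz',T=T,k=[s['fx'],s['fy'],s['cx'],s['cy']])
im=s['color']; cv2.imwrite('pics/w1.png',im);cv2.imwrite('pics/w1c.png',cv2.resize(im[80:260,120:400],None,fx=2.8,fy=2.8,interpolation=cv2.INTER_CUBIC))
```

```text
rail_mid [(array([ 0.5503, -0.2354,  0.1609]), 0.73)]
screw_mid [(array([ 0.5102, -0.2356,  0.1549]), 0.95)]
instrument [(array([ 5.52e-01, -2.38e-01, -3.00e-04]), 0.71)]
(np.float64(222.90154309433592), np.float64(224.29949965752783))
(np.float64(290.2719101163858), np.float64(224.09638716063344))
(np.float64(222.27739609263904), np.float64(219.14290214239838))
```

View pics/w1c.png

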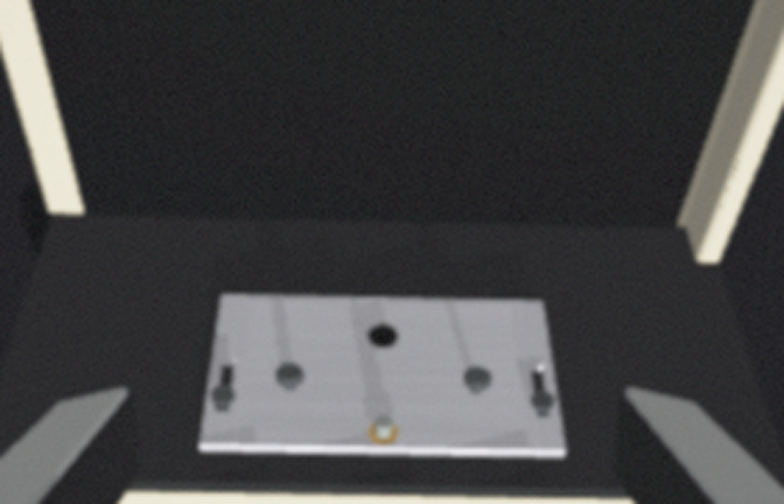

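View pics/w1.png

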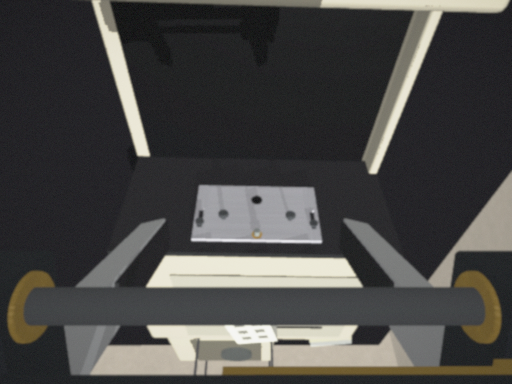

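Run:
```python
from h import *
d=np.load('w1.npz');T=d['T'];k=d['k'];s=dict(fx=k[0],fy=k[1],cx=k[2],cy=k[3])
for y in (-.238,-.235):
    for u,v,dy in((223.2,213.9,.010),(290.4,215,.010),(256.8,233.8,.0085)): print(y,onplane(s,T,u,v,1,y+dy).round(4))
    for u,v in((198.5,185.5),(314,187.5),(191.5,239.5),(321.5,242)): print('edge',onplane(s,T,u,v,1,y).round(4))
    print(proj(s,T,[.55,y-.004,.2]))
rows([.513,.33,.20],4,0)
```

```text
-0.238 [ 0.5105 -0.228   0.1534]
-0.238 [ 0.59   -0.228   0.1554]
-0.238 [ 0.5502 -0.2295  0.1812]
edge [ 0.4739 -0.238   0.0976]
edge [ 0.6252 -0.238   0.102 ]
edge [ 0.4751 -0.238   0.1829]
edge [ 0.6239 -0.238   0.1868]
(np.float64(256.71926183575766), np.float64(254.03415890729212))
-0.235 [ 0.5108 -0.225   0.1558]
-0.235 [ 0.5896 -0.225   0.1578]
-0.235 [ 0.5502 -0.2265  0.1833]
edge [ 0.4746 -0.235   0.1005]
edge [ 0.6245 -0.235   0.1047]
edge [ 0.4757 -0.235   0.1849]
edge [ 0.6233 -0.235   0.1888]
(np.float64(256.7192248124771), np.float64(252.59195090159875))
t 3.45 pos [ 0.5488 -0.0623  0.2992] rpy [-124.81    0.13   -0.26] F [ 0.2 -0.6  0.5] w 0.0939
shift [ -37.3 -142.3  378.7] turn [34.79 -4.09 -1.42]
```

Run:
```python
from h import *
import cv2
im=cv2.imread('pics/top0.png').astype(float).mean(2)
s,T=cam('top')
def edge(c0,c1,rows_,sign,z,name):
    pts=[]
    for r in rows_:
        g=np.diff(im[r,c0:c1])*sign; i=g.argmax()
        if 0<i<len(g)-1:
            a,b,c=g[i-1:i+2]; off=.5*(a-c)/(a-2*b+c+1e-9)
        else: off=0
        pts.append(onplane(s,T,c0+i+.5+off,r,2,z))
    pts=np.array(pts); 
    p=np.polyfit(pts[:,0],pts[:,1],1)
    res=pts[:,1]-np.polyval(p,pts[:,0]); k=abs(res)<.003
    p=np.polyfit(pts[k,0],pts[k,1],1)
    print(name,'yaw',np.degrees(np.arctan(p[0])).round(2),'y at .55',np.polyval(p,.55).round(4),k.sum(),len(k))
edge(364,380,range(136,250),1,.2,'bulkhead top')
edge(466,482,range(136,250),-1,.2,'far')
edge(236,252,range(130,245),1,.15,'det left')
edge(270,286,range(145,236),-1,.15,'det right')
im=s['color']; cv2.imwrite('pics/topc.png',cv2.resize(im[110:270,340:490],None,fx=3.7,fy=3.7,interpolation=cv2.INTER_CUBIC))
```

```text
bulkhead top yaw -2.17 y at .55 -0.247 114 114
far yaw -2.11 y at .55 -0.5121 114 114
det left yaw -2.15 y at .55 0.0911 115 115
det right yaw -2.19 y at .55 0.0005 91 91
```

View pics/topc.png

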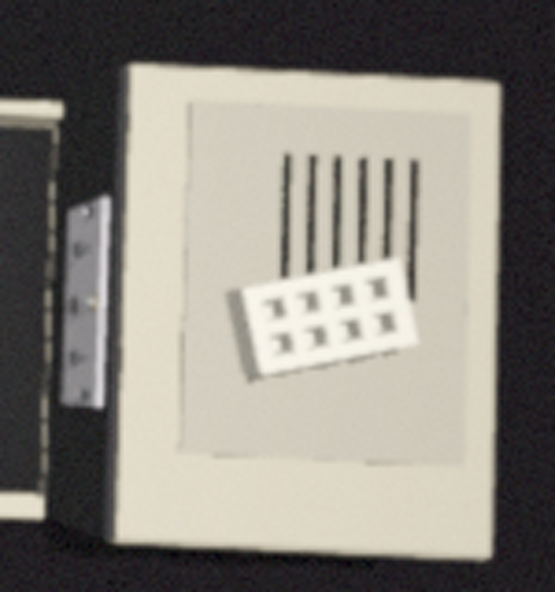

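```bash
python3 -m creep '[[-5,-20,55,7,-1,0,0],[-12,-45,110,14,-2,-0.5,0],[-18,-65,170,21,-3,-1,0],[-24,-90,230,28,-3.5,-1.2,0],[-30,-115,290,34.8,-4.1,-1.4,0]]';  python3 -m creep '[[-8,15,55,0,0,0,0],[-8,27,95,0,0,0,0],[-8,27,95,0,0,0,0]]'; python3 -c "
from h import *
rows([.513,.33,.2],4,0)"
```

```text
time: 4.12
tool_pos: [0.5204, 0.2376, 0.2293]
ee_rot: [-1.567, 0.0, 0.071]
wrist_force: [0.2, -0.8, -0.5]
width: 0.0944
time: 4.5
tool_pos: [0.5043, 0.3318, 0.2]
ee_rot: [-1.572, 0.004, 0.075]
wrist_force: [0.9, -0.7, -0.1]
width: 0.0942
t 4.5 pos [0.5043 0.3318 0.2   ] rpy [-90.07   0.25   4.29] F [ 0.9 -0.7 -0.1] w 0.0942
shift [ 8.6 -0.  -2.5] turn [ 0.07  0.29 -0.25]
```

Run:
```python
from h import *
import cv2
s,T=cam('wrist')
for n in ('holder_mid','plate_back','holder','keyhole'):
    print(n,[(np.round(d['point'],4),round(d['p'],2)) for d in robot.landmark_of(n,'wrist')])
np.savez('w2.npz',T=T,k=[s['fx'],s['fy'],s['cx'],s['cy']])
im=s['color']; cv2.imwrite('pics/w2.png',im)
cv2.imwrite('pics/w2c.png',cv2.resize(im[60:320,130:400],None,fx=2.2,fy=2.2,interpolation=cv2.INTER_CUBIC))
```

```text
holder_mid [(array([0.5082, 0.3286, 0.0489]), 0.73), (array([0.2798, 0.1979, 0.0334]), 0.57)]
plate_back [(array([0.3106, 0.2009, 0.0329]), 0.95), (array([0.5115, 0.2849, 0.0485]), 0.94)]
holder [(array([0.3132, 0.2   , 0.0023]), 0.91), (array([0.6452, 0.347 , 0.0051]), 0.6), (array([ 0.5143,  0.2878, -0.0013]), 0.59)]
keyhole [(array([0.4694, 0.2804, 0.0366]), 0.65)]
```

View pics/w2c.png

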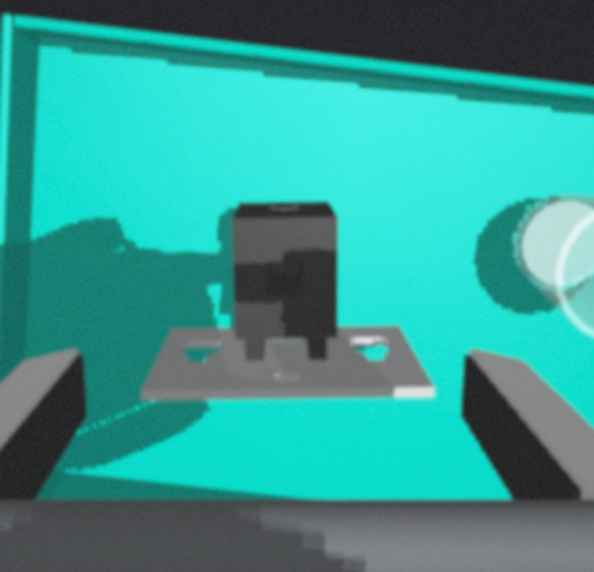

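```bash
python3 - <<'E'
from h import *
d=np.load('w2.npz');T=d['T'];k=d['k'];s=dict(fx=k[0],fy=k[1],cx=k[2],cy=k[3])
f=lambda u,v,z:onplane(s,T,130+u/2.2,60+v/2.2,2,z).round(4)
print('block top',[f(u,v,.065) for u,v in((233,217),(336,217),(233,336),(338,338))])
print('plate top L,R front edge',[f(u,v,.095) for u,v in((143,390),(433,387))])
print('plate top L,R back edge',[f(u,v,.095) for u,v in((141,399),(435,397))])
E
python3 - <<'E'
import cv2
im=cv2.imread('pics/w2.png'); cv2.imwrite('pics/w2d.png',cv2.resize(im[140:260,180:340],None,fx=5,fy=5,interpolation=cv2.INTER_CUBIC))
E
```

```text
block top [array([0.4849, 0.354 , 0.065 ]), array([0.5274, 0.3572, 0.065 ]), array([0.4882, 0.3028, 0.065 ]), array([0.5331, 0.3053, 0.065 ])]
plate top L,R front edge [array([0.4552, 0.2869, 0.095 ]), array([0.5691, 0.2969, 0.095 ])]
plate top L,R back edge [array([0.4545, 0.2831, 0.095 ]), array([0.5704, 0.2928, 0.095 ])]
```

View pics/w2d.png

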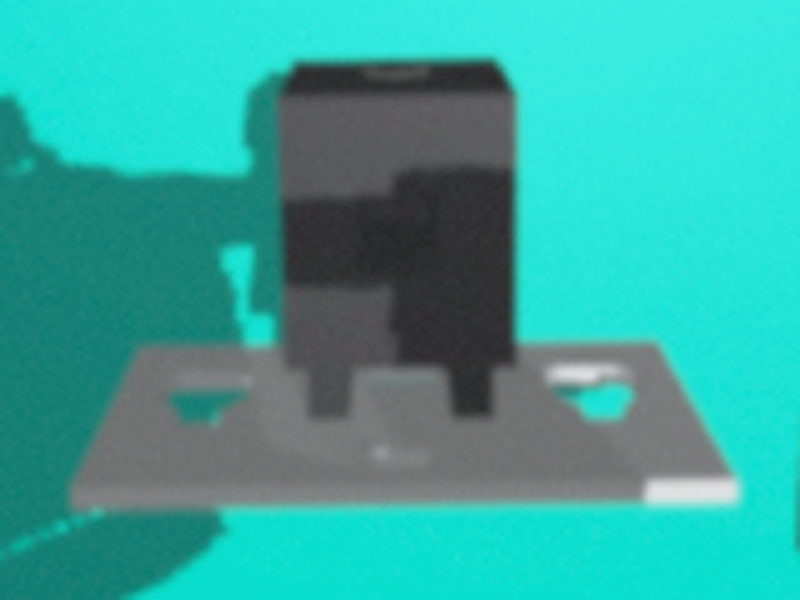

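```bash
python3 -c "
from h import *
rows([.509,.3285,.027],4.9,0)"
```

```text
t 4.75 pos [0.5063 0.329  0.2029] rpy [-8.999e+01 -1.000e-02  3.980e+00] F [-0.1 -0.3 -0.2] w 0.0939
shift [  2.6 175.9  -0.7] turn [-0.01 -0.92  0.01]
```

```bash
python3 -m creep '[[2.5,50,-0.5,0,-0.9,0,0],[2.5,105,-0.5,0,-0.9,0,0],[2.5,150,-0.5,0,-0.9,0,0],[2.5,174,-0.5,0,-0.9,0,0],[2.5,174,-0.5,0,-0.9,0,0]]'; python3 -c "
from h import *
rows([.509,.3285,.027],4.9,0)"
```

```text
time: 5.38
tool_pos: [0.5069, 0.3278, 0.026]
ee_rot: [-1.573, 0.005, 0.085]
wrist_force: [0.1, 0.4, 0.6]
width: 0.0941
t 5.38 pos [0.5069 0.3278 0.026 ] rpy [-90.11   0.31   4.87] F [0.1 0.4 0.6] w 0.0941
shift [ 2.1 -1.   0.6] turn [ 0.11 -0.03 -0.31]
```

```bash
python3 -m creep '[[1,0,0,0,0,0,120],[1,0,0,0,0,0,160],[1,0,0,0,0,0,255],[1,0,0,0,0,0,255],[1,0,0,0,0,0,255]]'; python3 -m creep '[[0,0,0,0,0,0,255],[0,0,0,0,0,0,255],[0,0,0,0,0,0,255]]'
```

```text
time: 6.0
tool_pos: [0.509, 0.3298, 0.0283]
ee_rot: [-1.571, 0.001, 0.087]
wrist_force: [-0.0, -0.6, -0.5]
width: 0.0474
time: 6.38
tool_pos: [0.5088, 0.3298, 0.0282]
ee_rot: [-1.571, 0.001, 0.087]
wrist_force: [-1.3, -0.0, 1.9]
width: 0.0437
```

```bash
python3 -m creep '[[0,-15,0,0,0,0,255],[0,-50,0,0,0,0,255],[0,-100,0,0,0,0,255],[0,-150,0,0,0,0,255],[0,-185,0,0,0,0,255]]'; python3 -m creep '[[0,0,0,0,0,0,255],[0,0,0,0,0,0,255]]'
python3 - <<'E'
from h import *
import cv2
s,T=cam('wrist')
np.savez('w3.npz',T=T,k=[s['fx'],s['fy'],s['cx'],s['cy']])
im=s['color']; cv2.imwrite('pics/w3.png',cv2.resize(im[100:300,130:400],None,fx=2.8,fy=2.8,interpolation=cv2.INTER_CUBIC))
for n in ('holder_mid','plate_back','holder','keyhole'):
    print(n,[(np.round(d['point'],4),round(d['p'],2)) for d in robot.landmark_of(n,'wrist')])
s,T=cam('side');cv2.imwrite('pics/s3.png',s['color'])
rows([.55,-.1,.213],-2.15)
E
```

```text
time: 7.0
tool_pos: [0.5097, 0.3299, 0.2162]
ee_rot: [-1.57, -0.002, 0.087]
wrist_force: [-0.2, 1.0, -3.6]
width: 0.0436
time: 7.25
tool_pos: [0.5084, 0.3293, 0.2107]
ee_rot: [-1.572, 0.005, 0.087]
wrist_force: [-0.8, -0.7, -4.7]
width: 0.0437
holder_mid [(array([0.2801, 0.1993, 0.0308]), 0.85)]
plate_back [(array([0.5117, 0.288 , 0.233 ]), 0.81), (array([0.8051, 0.1781, 0.0484]), 0.61)]
holder [(array([0.5144, 0.2863, 0.1823]), 0.75), (array([3.139e-01, 2.005e-01, 2.000e-04]), 0.69)]
keyhole []
t 7.55 pos [0.5087 0.3295 0.2113] rpy [-90.06   0.22   4.96] F [ 0.3 -0.7 -3.5] w 0.0437
shift [   4.    -1.2 -431.4] turn [ 0.08  7.11 -0.22]
```

View pics/w3.png

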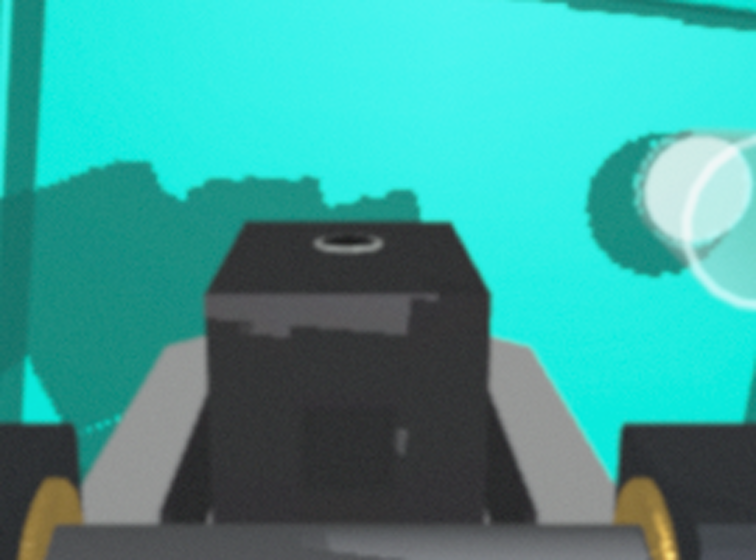

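Run:
```python
from h import *
s=robot.snapshot('wrist');M=np.array(s['mount']);R=Ro.from_matrix
def pr(x): return np.round(proj(s,M,np.array(x)/1e3),1)
for tilt in (-4,-2,0,2,4):
    r=Ro.from_euler('x',tilt,degrees=True).as_matrix(); g=np.array([0,-19,0])
    print(tilt,[pr(r@(np.array(p)-g)+g) for p in((-22,-37,26),(22,-37,26),(-22,23,26),(22,23,26))])
print('meas',[(130+u/2.8,100+v/2.8) for u,v in((206,294),(489,294),(248,223),(450,223))])
```

```text
-4 [array([203.9, 202.8]), array([306.8, 202.8]), array([218.2, 184. ]), array([291.7, 184. ])]
-2 [array([203.6, 204.7]), array([307. , 204.7]), array([218. , 181.8]), array([291.9, 181.8])]
0 [array([203.4, 206.7]), array([307.3, 206.7]), array([217.8, 179.6]), array([292.1, 179.6])]
2 [array([203.1, 208.7]), array([307.6, 208.7]), array([217.6, 177.5]), array([292.3, 177.5])]
4 [array([202.9, 210.8]), array([307.8, 210.8]), array([217.4, 175.4]), array([292.6, 175.4])]
meas [(203.57142857142856, 205.0), (304.64285714285717, 205.0), (218.57142857142858, 179.64285714285717), (290.7142857142857, 179.64285714285717)]
```

View pics/s3.png

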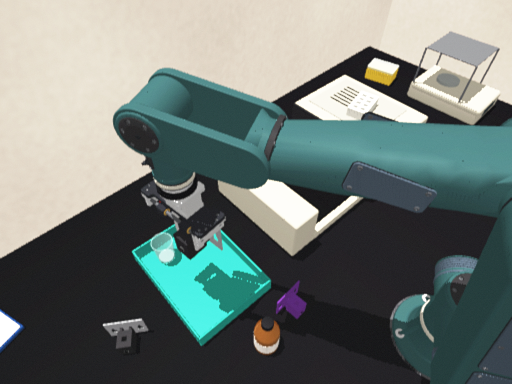

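Run:
```python
from h import *
import cv2
d=np.load('w1.npz');T=d['T'];k=d['k'];s=dict(fx=k[0],fy=k[1],cx=k[2],cy=k[3])
print('beige edge pred',proj(s,T,[.55,-.246,.2]),'floor/bulkhead',proj(s,T,[.55,-.240,.046]), 'sill top corner',proj(s,T,[.55,-.24,.072]))
im=cv2.imread('pics/w1.png').astype(float).mean(2)
for c in (250,256,262): print(c,im[246:262,c].round().astype(int))
print([im[r,215:300].mean().round(1) for r in range(150,192)])
# side camera
s,T=cam('side')
im=cv2.imread('pics/side0.png')
cv2.imwrite('pics/side_rail.png',cv2.resize(im[110:175,300:365],None,fx=9,fy=9,interpolation=cv2.INTER_CUBIC))
ex=np.array([.9993,-.0375]);ey=np.array([.0375,.9993]);c=np.array([.55,-.236])
for z in (.15,.157,.164):
    for dx in(-.04,.04):
        p=c+dx*ex+.01*ey; u=proj(s,T,[*p,z]); print(z,dx,'crop',(round((u[0]-300)*9+4),round((u[1]-110)*9+4)))
for z in (.2,): u=proj(s,T,[*(c-.17*ex-.004*ey),z]);print('corner',u)
```

```text
beige edge pred (np.float64(256.7193105437435), np.float64(255.9315339046947)) floor/bulkhead (np.float64(256.21507823590287), np.float64(159.7513695975564)) sill top corner (np.float64(256.2847628244563), np.float64(172.65044863061382))
250 [ 47  41  42  46  40  42  47  57  64  75 128 198 225 228 229 228]
256 [ 46  43  44  43  39  39  43  54  61  69 116 191 225 229 228 228]
262 [ 43  42  41  40  42  45  47  55  61  67 114 189 224 229 229 229]
[np.float64(34.9), np.float64(34.3), np.float64(34.9), np.float64(35.0), np.float64(34.7), np.float64(34.6), np.float64(34.4), np.float64(35.3), np.float64(36.9), np.float64(40.5), np.float64(43.3), np.float64(44.1), np.float64(44.1), np.float64(44.0), np.float64(44.1), np.float64(43.6), np.float64(43.7), np.float64(43.5), np.float64(43.4), np.float64(42.9), np.float64(42.9), np.float64(42.4), np.float64(42.6), np.float64(42.1), np.float64(41.8), np.float64(42.1), np.float64(42.0), np.float64(42.2), np.float64(42.1), np.float64(41.9), np.float64(41.7), np.float64(41.8), np.float64(42.1), np.float64(42.6), np.float64(47.7), np.float64(73.3), np.float64(115.3), np.float64(146.8), np.float64(158.9), np.float64(161.7), np.float64(161.9), np.float64(162.3)]
0.15 -0.04 crop (326, 347)
0.15 0.04 crop (152, 235)
0.157 -0.04 crop (330, 331)
0.157 0.04 crop (155, 220)
0.164 -0.04 crop (333, 316)
0.164 0.04 crop (157, 204)
corner (np.float64(377.5663553929814), np.float64(155.43368274272288))
```

View pics/side_rail.png

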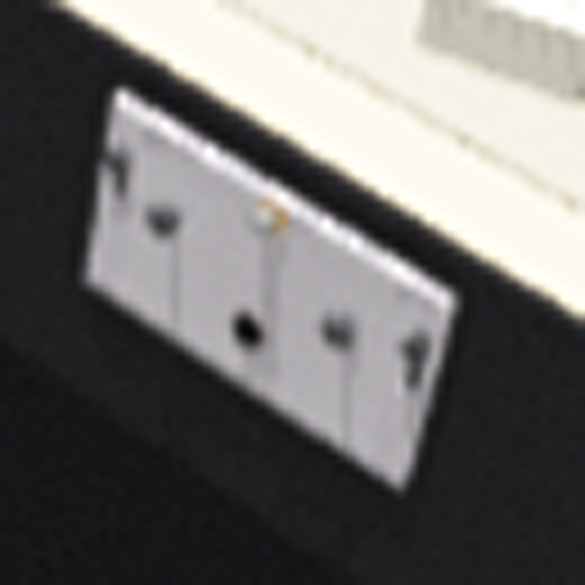

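```bash
cat >> h.py <<'E'
def avg(n=4):
    Ps=[];rv=[];F=[]
    for i in range(n):
        P,R,o=pose();Ps.append(P);rv.append(np.unwrap(o['ee_rot']));F.append(o['wrist_force'])
        if i<n-1: robot.snapshot('side')
    return np.mean(Ps,0),Ro.from_euler('xyz',np.mean(rv,0)).as_matrix(),np.mean(F,0),np.std(Ps,0),o
C=np.array([.55,-.236,.157]);YAW=-2.15
Rr=Ro.from_euler('z',YAW,degrees=True).as_matrix()
def rail(x,g,dz,n=4):
    "shift so that plate x offset x mm, gap g mm, keyhole centre dz mm above screw"
    P,R,F,sd,o=avg(n)
    cur=Rr.T@(P-C)*1e3
    print('t',round(o['time'],2),'cur x %.1f gap %.1f dz %.1f'%(cur[0],cur[1]-42,cur[2]+6),'sd',(sd*1e3).round(1),'F(rail)',(Rr.T@F).round(1),'w',round(o['width'],4))
    Rt=Rr@Ro.from_euler('x',-90,degrees=True).as_matrix()
    t=C+Rr@np.array([x,42+g,dz-6])/1e3
    print('shift',(R.T@(t-P)*1e3).round(1),'turn',Ro.from_matrix(R.T@Rt).as_rotvec(degrees=True).round(2))
E
python3 -c "
from h import *
rail(0,45,60)"
```

```text
t 7.8 cur x -62.1 gap 521.8 dz 61.6 sd [0.1 0.1 0.3] F(rail) [ 0.3 -0.1 -4. ] w 0.0439
shift [   2.5    1.7 -480.8] turn [ 0.02  7.11 -0.1 ]
```

```bash
python3 -m creep '[[0.5,0,-40,0,1,0,255],[1,0,-95,0,2.5,0,255],[1.5,0,-150,0,4.5,0,255],[2,0,-205,0,6,0,255],[2,0,-260,0,7.1,0,255]]'; python3 -m creep '[[3,0,-55,0,0,0,255],[6,0,-105,0,0,0,255],[9,0,-155,0,0,0,255],[12,0,-190,0,0,0,255],[12,0,-190,0,0,0,255]]'; python3 -c "
from h import *
rail(0,45,0)"
```

```text
time: 8.43
tool_pos: [0.5338, 0.0692, 0.2135]
ee_rot: [-1.571, -0.0, -0.038]
wrist_force: [1.3, -0.3, -4.1]
width: 0.0439
time: 9.05
tool_pos: [0.5384, -0.122, 0.213]
ee_rot: [-1.572, 0.001, -0.042]
wrist_force: [0.6, 0.5, -4.2]
width: 0.0439
t 9.2 cur x -15.8 gap 73.4 dz 62.1 sd [0.1 1.2 0.1] F(rail) [ 0.2  0.4 -3.3] w 0.0439
shift [ 15.9  62.  -28.3] turn [-0.01 -0.08 -0.07]
```

```bash
python3 -m creep '[[5,15,-8,0,-0.1,0,255],[11,35,-20,0,-0.1,0,255],[16,62,-28,0,-0.1,0,255],[16,62,-28,0,-0.1,0,255]]'
python3 - <<'E'
from h import *
import cv2
rail(0,30,0)
for n in('top','side','wrist'):
    s,T=cam(n);cv2.imwrite(f'pics/{n}4.png',s['color'])
    if n=='top': cv2.imwrite('pics/top4c.png',cv2.resize(s['color'][130:260,330:480],None,fx=4,fy=4,interpolation=cv2.INTER_CUBIC))
E
```

```text
time: 9.7
tool_pos: [0.5513, -0.1478, 0.146]
ee_rot: [-1.568, 0.01, -0.036]
wrist_force: [-1.0, 0.5, -3.9]
width: 0.044
t 9.85 cur x -0.7 gap 46.2 dz -2.1 sd [0.9 0.1 2. ] F(rail) [-0.2  0.2 -3.2] w 0.0437
shift [  0.6  -2.1 -16.2] turn [-0.07  0.11 -0.29]
```

View pics/side4.png

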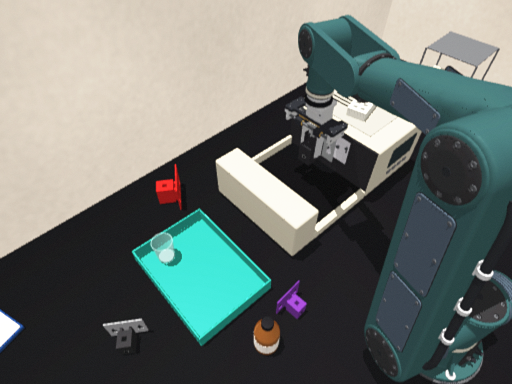

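View pics/wrist4.png

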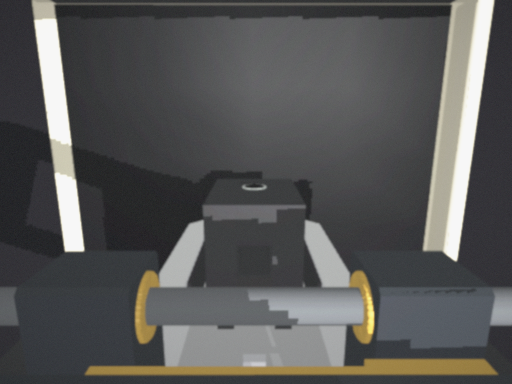

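View pics/top4c.png

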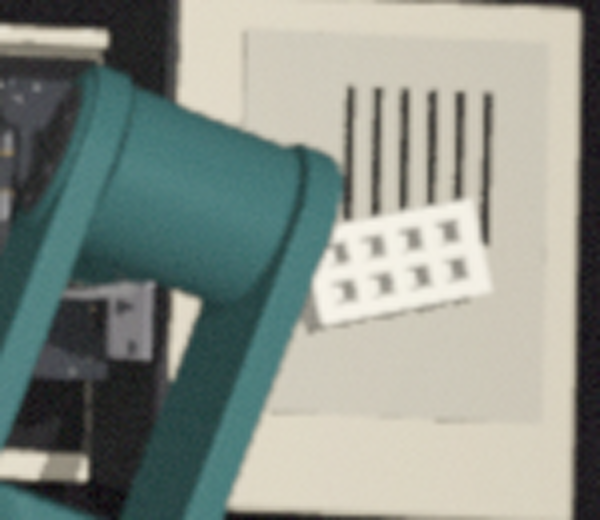

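```bash
python3 -c "
from h import *
rail(0,14,0)"
```

```text
t 10.15 cur x 0.7 gap 46.1 dz 1.3 sd [0.1 0.  0.2] F(rail) [ 0.3 -0.1 -3.8] w 0.0441
shift [ -0.8   1.3 -32.1] turn [0.04 0.13 0.05]
```

```bash
python3 -m creep '[[-0.3,0.5,-10,0,0.1,0,255],[-0.6,1,-20,0,0.1,0,255],[-0.8,1.3,-28,0,0.1,0,255],[-0.8,1.3,-32,0,0.1,0,255],[-0.8,1.3,-32,0,0.1,0,255]]';  python3 -c "
from h import *
rail(0,14,0);rail(0,14,0)"
python3 - <<'E'
from h import *
import cv2
s,T=cam('side');im=s['color'];cv2.imwrite('pics/s5.png',cv2.resize(im[100:190,280:390],None,fx=6,fy=6,interpolation=cv2.INTER_CUBIC))
s,T=cam('top');im=s['color'];cv2.imwrite('pics/t5.png',cv2.resize(im[150:240,330:400],None,fx=6,fy=6,interpolation=cv2.INTER_CUBIC))
E
```

```text
time: 10.78
tool_pos: [0.5515, -0.1804, 0.1497]
ee_rot: [-1.571, 0.001, -0.038]
wrist_force: [-0.3, 0.4, -3.3]
width: 0.0439
t 10.93 cur x -0.6 gap 14.0 dz -1.3 sd [0.  0.2 0. ] F(rail) [ 0.   0.2 -3.4] w 0.0438
shift [ 0.6 -1.3 -0. ] turn [-0.01  0.   -0.07]
t 11.07 cur x -0.5 gap 14.3 dz -1.2 sd [0. 0. 0.] F(rail) [-0.6  0.2 -3.5] w 0.0438
shift [ 0.5 -1.2 -0.3] turn [-0.    0.03 -0.07]
```

View pics/s5.png

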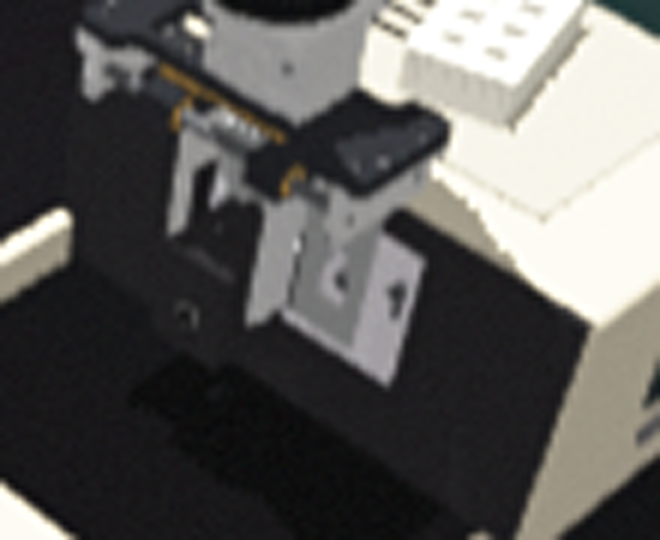

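View pics/t5.png

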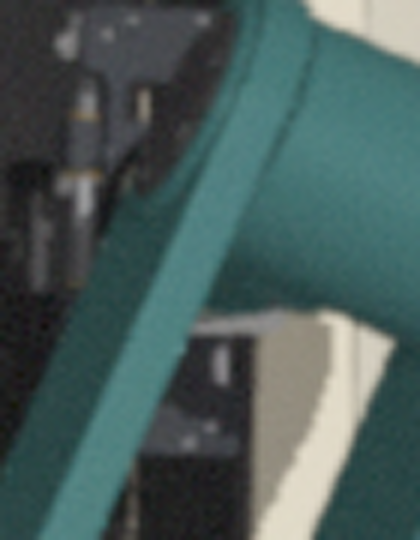

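Run:
```python
from h import *
import cv2
s,T=cam('side');im=s['color'];cv2.imwrite('pics/s5b.png',cv2.resize(im[134:166,324:356],None,fx=18,fy=18,interpolation=cv2.INTER_CUBIC))
# predictions in crop: head outer-face centre; keyhole centre front face given measured pose
for name,p in (('head',C+Rr@np.array([-.04,.010,0])),('keyhole',C+Rr@np.array([-.0405,.0183,-.0012])),('tophole',C+Rr@np.array([-.0405,.0183,.0218]))):
    u=proj(s,T,p);print(name,(u[0]-324)*18+9,(u[1]-134)*18+9)
```

```text
head 228.1379839475676 231.77623308070662
keyhole 197.97922825148396 259.95699033791817
tophole 221.47938550707136 156.77832476514038
```

View pics/s5b.png

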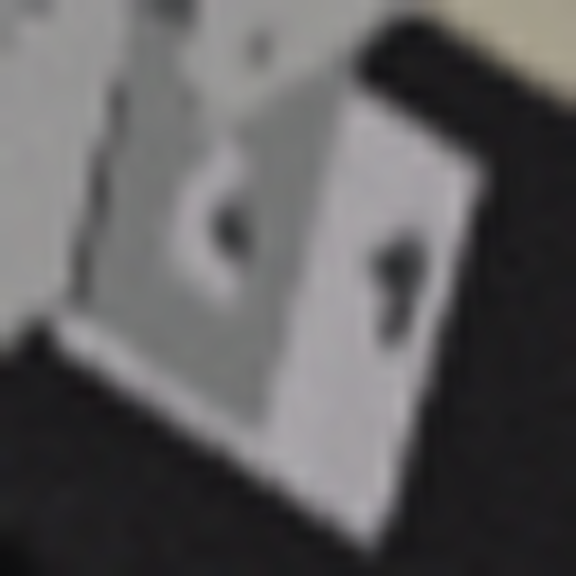

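```bash
python3 -m creep '[[1,-1.3,0,0,0,0,255],[1,-1.3,-2,0,0,0,255],[1,-1.3,-4,0,0,0,255],[1,-1.3,-4,0,0,0,255]]';  python3 -c "
from h import *
rail(0,2,0);rail(0,2,0)"
```

```text
time: 11.72
tool_pos: [0.5524, -0.1842, 0.151]
ee_rot: [-1.571, 0.001, -0.038]
wrist_force: [-0.3, 0.2, -4.7]
width: 0.0437
t 11.88 cur x 0.4 gap 9.9 dz -0.0 sd [0.  0.1 0. ] F(rail) [-0.1 -0.1 -4.3] w 0.0436
shift [-0.4 -0.  -7.9] turn [ 0.    0.   -0.07]
t 12.03 cur x 0.4 gap 10.1 dz 0.0 sd [0. 0. 0.] F(rail) [ 0.1 -0.  -3.7] w 0.0442
shift [-0.4  0.  -8.1] turn [ 0.    0.01 -0.07]
```

```bash
python3 -m creep '[[0,0,-1,0,0,0,255],[0,0,-2,0,0,0,255],[0,0,-3,0,0,0,255]]';  python3 -c "
from h import *
rail(0,2,0,2)"
```

```text
time: 12.4
tool_pos: [0.5523, -0.1871, 0.151]
ee_rot: [-1.571, 0.001, -0.037]
wrist_force: [0.4, 0.4, -3.3]
width: 0.0441
t 12.45 cur x 0.5 gap 7.0 dz 0.0 sd [0. 0. 0.] F(rail) [ 0.1  0.4 -3.8] w 0.0437
shift [-0.5  0.  -5. ] turn [ 0.    0.01 -0.07]
```

```bash
python3 -m creep '[[0,0,-1,0,0,0,255],[0,0,-2,0,0,0,255]]';  python3 -c "
from h import *
rail(0,2,0,2)";python3 -m creep '[[0,0,-1,0,0,0,255],[0,0,-2,0,0,0,255]]';  python3 -c "
from h import *
rail(0,2,0,2)"
```

```text
time: 12.7
tool_pos: [0.5523, -0.1875, 0.1511]
ee_rot: [-1.568, 0.001, -0.036]
wrist_force: [0.5, 5.4, -2.1]
width: 0.0438
t 12.75 cur x 0.4 gap 6.6 dz 0.1 sd [0. 0. 0.] F(rail) [ 0.5  5.6 -2.5] w 0.0438
shift [-0.4  0.1 -4.6] turn [-0.17  0.06 -0.08]
time: 13.0
tool_pos: [0.5522, -0.1879, 0.1512]
ee_rot: [-1.565, 0.001, -0.036]
wrist_force: [-0.4, 9.3, -0.9]
width: 0.0441
t 13.05 cur x 0.4 gap 5.8 dz 0.0 sd [0.  0.4 0.1] F(rail) [-0.4  6.4 -2.6] w 0.044
shift [-0.4  0.  -3.8] turn [-0.29  0.11 -0.09]
```

Run:
```python
from h import *
import cv2
o=robot.get_obs(); print(Rr.T@o['wrist_force'],Rr.T@o['wrist_torque'])
s,T=cam('side');im=s['color'];cv2.imwrite('pics/s6b.png',cv2.resize(im[134:166,324:356],None,fx=18,fy=18,interpolation=cv2.INTER_CUBIC))
for name,p in (('head',C+Rr@np.array([-.04,.010,0])),('keyhole',C+Rr@np.array([-.0396,.0100,-.000])),):
    u=proj(s,T,p);print(name,(u[0]-324)*18+9,(u[1]-134)*18+9)
o=robot.get_obs(); print(Rr.T@o['wrist_force'],Rr.T@o['wrist_torque'])
```

```text
[-0.06929023  3.6494147  -4.3128171 ] [ 0.84574886 -0.16367628  0.05077025]
head 228.1379839475676 231.77623308070662
keyhole 226.3290424569309 230.61967760101766
[ 0.14383062  4.21435622 -4.79880881] [ 0.82206574 -0.16309763  0.04518677]
```

View pics/s6b.png

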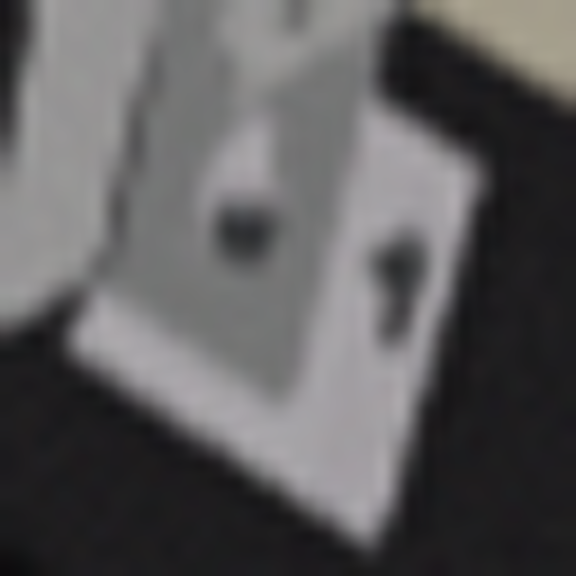

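```bash
python3 -m creep '[[0,0,0,0,0,0,255],[0,0,0,0,0,0,255]]'; python3 -c "
from h import *
rail(0,2,0,3)
o=robot.get_obs(); print(Rr.T@o['wrist_torque'])"
```

```text
time: 13.35
tool_pos: [0.5522, -0.1896, 0.1506]
ee_rot: [-1.568, 0.002, -0.036]
wrist_force: [0.5, 5.7, -4.4]
width: 0.0438
t 13.45 cur x 0.5 gap 4.5 dz -0.4 sd [0. 0. 0.] F(rail) [ 0.4  5.  -4.5] w 0.044
shift [-0.5 -0.4 -2.5] turn [-0.15  0.07 -0.09]
[ 1.03343553 -0.19540555  0.08218287]
```

```bash
python3 -m creep '[[0,0,-0.7,0,0,0,255],[0,0,-1.5,0,0,0,255],[0,0,-1.5,0,0,0,255]]'
python3 - <<'E'
from h import *
import cv2
rail(0,2,0,3)
o=robot.get_obs(); print(Rr.T@o['wrist_torque'])
s,T=cam('side');im=s['color'];cv2.imwrite('pics/s7b.png',cv2.resize(im[134:166,324:356],None,fx=18,fy=18,interpolation=cv2.INTER_CUBIC))
E
```

```text
time: 13.82
tool_pos: [0.5522, -0.1907, 0.1506]
ee_rot: [-1.567, 0.002, -0.036]
wrist_force: [-0.0, 6.0, -3.9]
width: 0.0434
t 13.93 cur x 0.4 gap 3.4 dz -0.4 sd [0. 0. 0.] F(rail) [ 0.1  6.4 -3.9] w 0.0438
shift [-0.4 -0.4 -1.4] turn [-0.2   0.08 -0.1 ]
[ 1.1773389  -0.20237556 -0.01137389]
```

View pics/s7b.png

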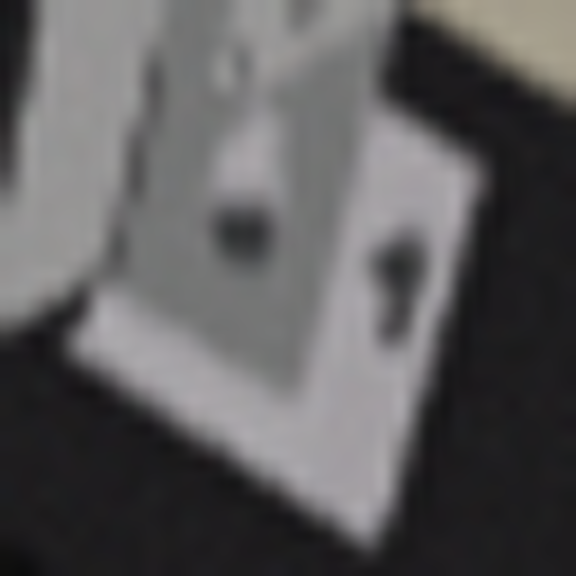

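```bash
python3 -m creep '[[0,0,-0.8,0,0,0,255],[0,0,-1.7,0,0,0,255],[0,0,-2.5,0,0,0,255],[0,0,-2.5,0,0,0,255]]'
python3 - <<'E'
from h import *
import cv2
rail(0,1,0,3)
o=robot.get_obs(); print(Rr.T@o['wrist_torque'])
s,T=cam('wrist');im=s['color'];cv2.imwrite('pics/w8.png',cv2.resize(im[150:380,130:400],None,fx=2.5,fy=2.5,interpolation=cv2.INTER_CUBIC))
E
```

```text
time: 14.48
tool_pos: [0.5521, -0.1928, 0.1507]
ee_rot: [-1.567, 0.002, -0.036]
wrist_force: [1.6, 8.1, -3.9]
width: 0.0435
t 14.57 cur x 0.4 gap 1.3 dz -0.3 sd [0. 0. 0.] F(rail) [ 0.8  7.2 -3.8] w 0.0439
shift [-0.4 -0.3 -0.3] turn [-0.23  0.09 -0.1 ]
[ 1.28631953 -0.11952616  0.01331322]
```

View pics/w8.png

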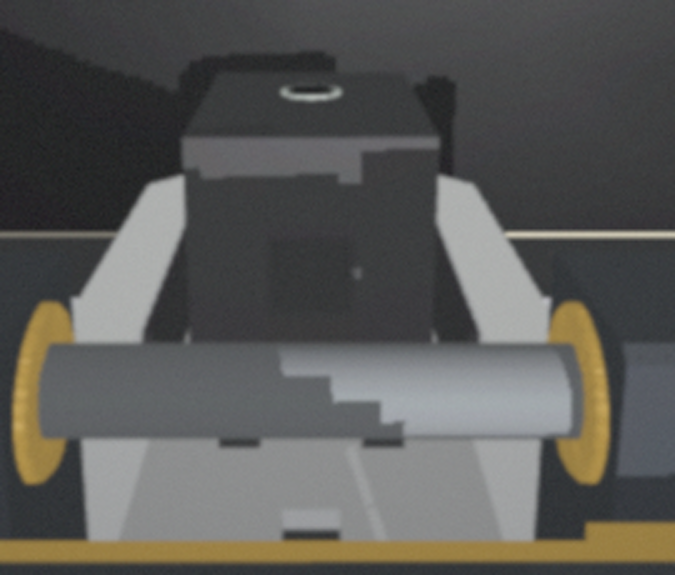

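```bash
python3 -m creep '[[-0.3,0,-0.5,0,0,0,255],[-0.3,0,-1,0,0,0,255],[-0.3,1.5,-1,0,0,0,255],[-0.3,3,-1,0,0,0,255]]'
python3 - <<'E'
from h import *
rail(0,1,0,2)
E
python3 -m creep '[[0,1.5,0,0,0,0,255],[0,3,0,0,0,0,255]]'
python3 - <<'E'
from h import *
rail(0,1,0,2)
E
```

```text
time: 15.12
tool_pos: [0.5523, -0.1941, 0.1494]
ee_rot: [-1.568, -0.0, -0.036]
wrist_force: [-0.1, 8.0, 2.1]
width: 0.0439
t 15.18 cur x 0.7 gap -0.0 dz -1.6 sd [0.  0.  0.1] F(rail) [-0.2  8.1  1. ] w 0.0439
shift [-0.7 -1.6  1. ] turn [-0.16  0.09  0.03]
time: 15.42
tool_pos: [0.5525, -0.1941, 0.1468]
ee_rot: [-1.568, -0.001, -0.036]
wrist_force: [-0.1, 8.6, 2.5]
width: 0.0437
t 15.47 cur x 1.0 gap -0.0 dz -4.4 sd [0.  0.  0.1] F(rail) [-0.1  8.1  1.7] w 0.0438
shift [-1.  -4.4  1.1] turn [-0.14  0.1   0.08]
```

```bash
python3 -m creep '[[-0.3,2,0,0,0,0,255],[-0.5,4,0,0,0,0,255],[-0.5,6,0,0,0,0,255]]'
python3 - <<'E'
from h import *
import cv2
rail(0,1,0,2)
o=robot.get_obs(); print(Rr.T@o['wrist_torque'])
s,T=cam('side');im=s['color'];cv2.imwrite('pics/s9.png',cv2.resize(im[134:166,324:356],None,fx=18,fy=18,interpolation=cv2.INTER_CUBIC))
E
```

```text
time: 15.85
tool_pos: [0.5524, -0.1942, 0.1409]
ee_rot: [-1.569, -0.002, -0.036]
wrist_force: [-0.3, 9.0, 0.6]
width: 0.0436
t 15.9 cur x 0.8 gap -0.1 dz -10.3 sd [0.  0.  0.2] F(rail) [-0.2  8.5  0.8] w 0.0439
shift [ -0.7 -10.3   1.1] turn [-0.13  0.1   0.12]
[ 1.18929551 -0.23579793  0.01229933]
```

View pics/s9.png

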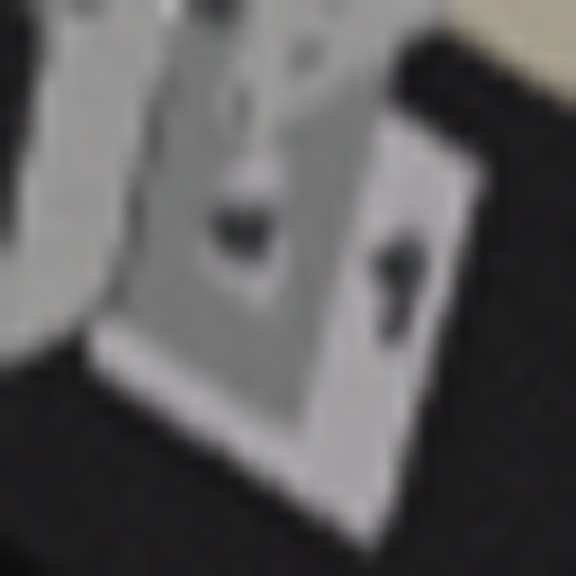

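```bash
python3 -m creep '[[-0.2,2,0,0,0,0,255],[-0.3,4,0,0,0,0,255],[-0.3,6,0,0,0,0,255]]'
python3 - <<'E'
from h import *
rail(0,1,-23,2)
E
python3 -m creep '[[0,1.5,0,0,0,0,255],[0,3,0,0,0,0,255]]'
python3 - <<'E'
from h import *
rail(0,1,-23,2)
o=robot.get_obs(); print(Rr.T@o['wrist_torque'])
E
```

```text
time: 16.32
tool_pos: [0.5521, -0.1942, 0.135]
ee_rot: [-1.569, -0.002, -0.036]
wrist_force: [-0.6, 8.5, 2.1]
width: 0.0441
t 16.38 cur x 0.5 gap -0.1 dz -16.2 sd [0.  0.  0.2] F(rail) [-0.2  8.7  1.1] w 0.0439
shift [-0.5  6.8  1.1] turn [-0.13  0.1   0.12]
time: 16.62
tool_pos: [0.552, -0.1942, 0.1319]
ee_rot: [-1.569, -0.002, -0.036]
wrist_force: [-0.8, 7.8, 1.6]
width: 0.0437
t 16.68 cur x 0.4 gap -0.1 dz -19.3 sd [0.  0.  0.2] F(rail) [-0.   8.   1.5] w 0.0437
shift [-0.4  3.7  1.1] turn [-0.13  0.1   0.11]
[ 1.02741909 -0.14718669  0.01731639]
```

Sliding smoothly with ~5 N friction; now small steps to the end stop.

```bash
for i in 1; do python3 -m creep '[[0,1,0,0,0,0,255],[0,2,0,0,0,0,255]]'; done; python3 -c "
from h import *
rail(0,1,-23,2)"; python3 -m creep '[[0,1,0,0,0,0,255],[0,1.5,0,0,0,0,255]]'; python3 -c "
from h import *
rail(0,1,-23,2)"; python3 -m creep '[[0,1,0,0,0,0,255],[0,1.5,0,0,0,0,255]]'; python3 -c "
from h import *
rail(0,1,-23,2)"
```

```text
time: 16.92
tool_pos: [0.552, -0.1942, 0.1298]
ee_rot: [-1.569, -0.002, -0.036]
wrist_force: [0.2, 8.5, 0.8]
width: 0.0439
t 16.98 cur x 0.4 gap -0.2 dz -21.3 sd [0.  0.  0.1] F(rail) [0.2 8.7 0.8] w 0.0438
shift [-0.4  1.7  1.2] turn [-0.13  0.1   0.1 ]
time: 17.23
tool_pos: [0.552, -0.1943, 0.1284]
ee_rot: [-1.569, -0.002, -0.036]
wrist_force: [0.0, 8.6, 0.4]
width: 0.0437
t 17.27 cur x 0.4 gap -0.2 dz -22.7 sd [0.  0.  0.1] F(rail) [-0.   8.8  0.5] w 0.0441
shift [-0.4  0.3  1.2] turn [-0.12  0.1   0.11]
time: 17.52
tool_pos: [0.552, -0.1943, 0.1267]
ee_rot: [-1.569, -0.002, -0.036]
wrist_force: [0.1, 8.0, 2.2]
width: 0.0437
t 17.57 cur x 0.4 gap -0.3 dz -24.3 sd [0. 0. 0.] F(rail) [-0.   8.5  1.5] w 0.0439
shift [-0.4 -1.3  1.3] turn [-0.11  0.09  0.1 ]
```

```bash
python3 -m creep '[[0,0.6,0,0,0,0,255],[0,1.2,0,0,0,0,255]]'; python3 -c "
from h import *
rail(0,1,-23,2)"; python3 -m creep '[[0,0.6,0,0,0,0,255],[0,1.2,0,0,0,0,255]]'; python3 -c "
from h import *
rail(0,1,-23,2)"
```

```text
time: 17.82
tool_pos: [0.5517, -0.1958, 0.1251]
ee_rot: [-1.572, -0.001, -0.036]
wrist_force: [-0.0, 0.1, 0.2]
width: 0.0436
t 17.88 cur x 0.1 gap -1.7 dz -26.0 sd [0.  0.  0.2] F(rail) [ 0.3  1.3 -0.6] w 0.0439
shift [-0.1 -3.   2.7] turn [0.05 0.05 0.06]
time: 18.12
tool_pos: [0.5514, -0.1958, 0.1239]
ee_rot: [-1.571, -0.001, -0.037]
wrist_force: [-0.1, 5.7, 3.5]
width: 0.0438
t 18.18 cur x -0.1 gap -1.7 dz -27.1 sd [0. 0. 0.] F(rail) [-0.3  5.4  3. ] w 0.0438
shift [ 0.1 -4.1  2.7] turn [0.   0.03 0.04]
```

```bash
python3 -m creep '[[0,0.5,1,0,0,0,255],[0,1,1,0,0,0,255]]'; python3 -c "
from h import *
rail(0,1,-23,2)"; python3 -m creep '[[0,0.5,0.5,0,0,0,255],[0,1,0.5,0,0,0,255]]'
python3 - <<'E'
from h import *
import cv2
rail(0,1,-23,2)
o=robot.get_obs(); print(Rr.T@o['wrist_torque'])
s,T=cam('side');im=s['color'];cv2.imwrite('pics/s10.png',cv2.resize(im[120:168,312:360],None,fx=12,fy=12,interpolation=cv2.INTER_CUBIC))
s,T=cam('wrist');im=s['color'];cv2.imwrite('pics/w10.png',cv2.resize(im[150:380,130:400],None,fx=2.5,fy=2.5,interpolation=cv2.INTER_CUBIC))
E
```

```text
time: 18.42
tool_pos: [0.5515, -0.1957, 0.1238]
ee_rot: [-1.573, -0.001, -0.037]
wrist_force: [-1.7, 4.2, 6.8]
width: 0.044
t 18.48 cur x -0.0 gap -1.7 dz -27.2 sd [0. 0. 0.] F(rail) [-1.1  4.3  7.1] w 0.0439
shift [ 0.  -4.2  2.7] turn [0.12 0.01 0.08]
time: 18.73
tool_pos: [0.5515, -0.1956, 0.1236]
ee_rot: [-1.574, -0.002, -0.038]
wrist_force: [-2.6, 3.9, 10.4]
width: 0.0441
t 18.77 cur x 0.0 gap -1.6 dz -27.4 sd [0. 0. 0.] F(rail) [-2.3  4.1  9.9] w 0.0439
shift [ 0.  -4.4  2.6] turn [ 0.18 -0.    0.11]
[0.35293056 0.48268486 0.11709366]
```

View pics/s10.png

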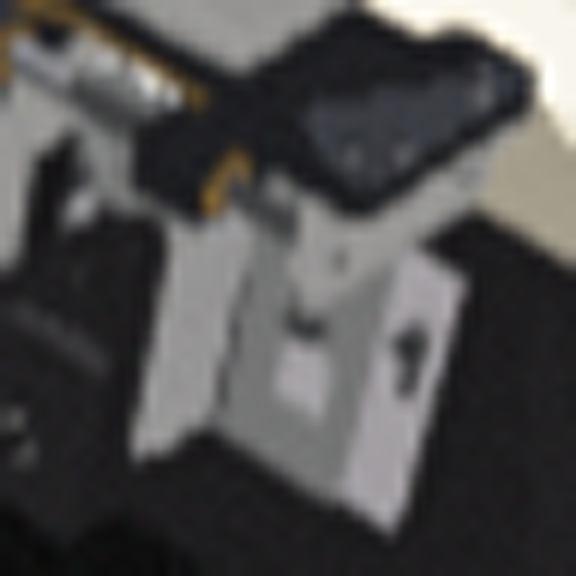

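View pics/w10.png

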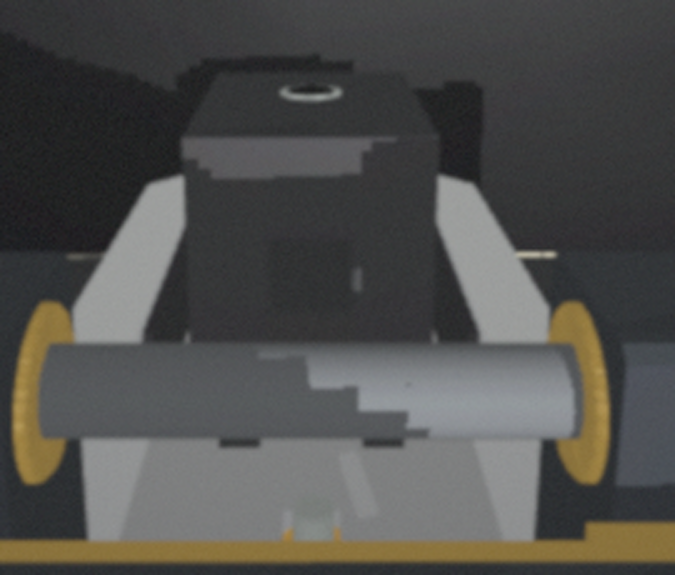

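```bash
python3 -m creep '[[0,-1.2,0.8,0,0,0,255],[0,-1.2,0.8,0,0,0,150],[0,-1.2,0.8,0,0,0,100],[0,-1.2,0.8,0,0,0,60],[0,-1.2,0.8,0,0,0,60]]'; python3 -m creep '[[0,0,0,0,0,0,60],[0,0,0,0,0,0,60]]'
python3 - <<'E'
from h import *
import cv2
rail(0,1,-23,2)
s,T=cam('wrist');im=s['color'];cv2.imwrite('pics/w11.png',cv2.resize(im[150:380,130:400],None,fx=2.5,fy=2.5,interpolation=cv2.INTER_CUBIC))
E
```

```text
time: 19.5
tool_pos: [0.5505, -0.1938, 0.1211]
ee_rot: [-1.571, 0.002, -0.038]
wrist_force: [0.2, -0.4, -0.3]
width: 0.07
time: 19.75
tool_pos: [0.5509, -0.1936, 0.1217]
ee_rot: [-1.571, 0.001, -0.037]
wrist_force: [-0.5, 0.8, -0.5]
width: 0.0722
t 19.8 cur x -0.7 gap 0.4 dz -29.3 sd [0. 0. 0.] F(rail) [-0.4  0.2 -0.4] w 0.0721
shift [ 0.7 -6.3  0.6] turn [ 0.01  0.02 -0.08]
```

View pics/w11.png

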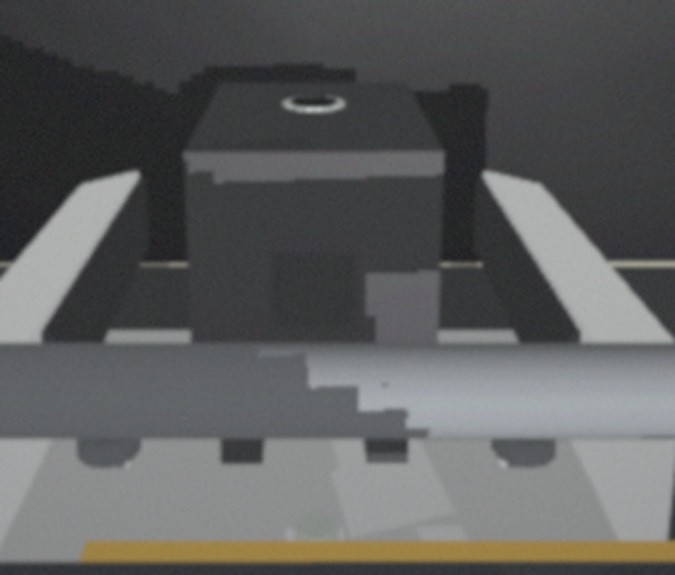

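```bash
python3 -m creep '[[0,-10,0,0,0,0,60],[0,-40,0,0,0,0,60],[0,-90,10,0,0,0,60],[0,-130,30,0,0,0,60],[0,-150,60,0,0,0,60]]'; python3 -m creep '[[0,-10,50,-8,0,0,60],[0,-20,90,-18,0,0,60],[0,-10,110,-28,0,0,60],[0,0,120,-32,0,0,60],[0,0,120,-32,0,0,60]]'
python3 - <<'E'
from h import *
import cv2
rows([.55,-.06,.3],0,-35)
s,T=cam('wrist');im=s['color'];cv2.imwrite('pics/w12.png',im)
cv2.imwrite('pics/w12c.png',cv2.resize(im[100:270,150:370],None,fx=3.5,fy=3.5,interpolation=cv2.INTER_CUBIC))
for n in ('holder','plate_back','holder_mid','rail_mid'):
    print(n,[(np.round(d['point'],4),round(d['p'],2)) for d in robot.landmark_of(n,'wrist')])
# predicted plate top corners & block top when home; screw z C2
for x,y,z in((-58,0,38),(58,0,38),(-22,16,8),(22,16,8),(-40,10,0),(40,10,0),(0,8.5,23.8)):
    u=proj(s,T,C+[0,0,-.003]+Rr@np.array([x,y,z])/1e3); print((x,y,z),round((u[0]-150)*3.5),round((u[1]-100)*3.5))
s,T=cam('side');cv2.imwrite('pics/s12.png',cv2.resize(s['color'][100:190,270:390],None,fx=6,fy=6,interpolation=cv2.INTER_CUBIC))
E
```

```text
time: 20.48
tool_pos: [0.5542, -0.1339, 0.2761]
ee_rot: [-1.573, -0.005, -0.039]
wrist_force: [1.2, -0.5, 0.0]
width: 0.0718
time: 21.1
tool_pos: [0.5574, -0.0115, 0.2701]
ee_rot: [-2.129, 0.005, -0.033]
wrist_force: [-0.0, -1.1, 0.4]
width: 0.0716
t 21.1 pos [ 0.5574 -0.0115  0.2701] rpy [-122.      0.29   -1.91] F [-0.  -1.1  0.4] w 0.0716
shift [ -6.    0.5 -57.1] turn [-3.   -1.43 -1.29]
holder [(array([ 0.549 , -0.239 ,  0.0985]), 0.63)]
plate_back [(array([ 0.5482, -0.2345,  0.1443]), 0.58)]
holder_mid [(array([ 0.5492, -0.1953,  0.1441]), 0.94)]
rail_mid [(array([ 0.5506, -0.2363,  0.1621]), 0.69)]
(-58, 0, 38) 193 703
(58, 0, 38) 541 705
(-22, 16, 8) 303 599
(22, 16, 8) 432 600
(-40, 10, 0) 253 588
(40, 10, 0) 482 590
(0, 8.5, 23.8) 367 652
```

View pics/w12c.png

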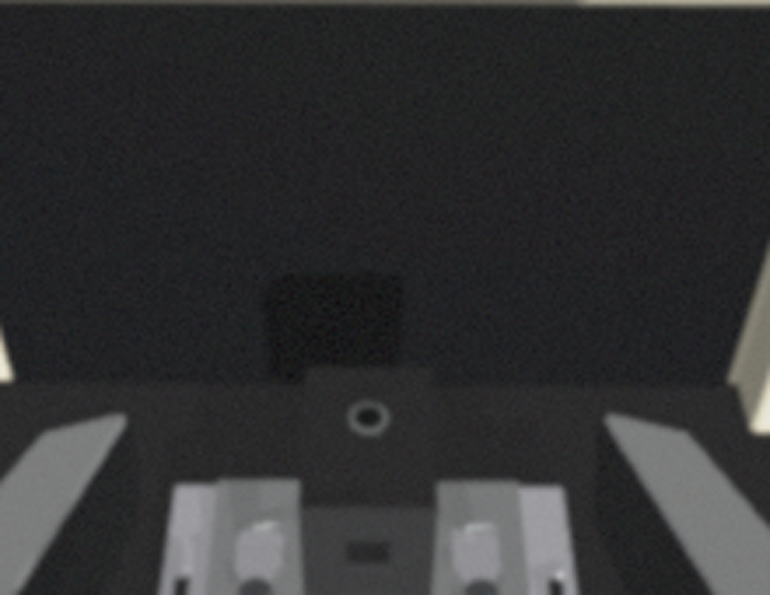

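View pics/s12.png

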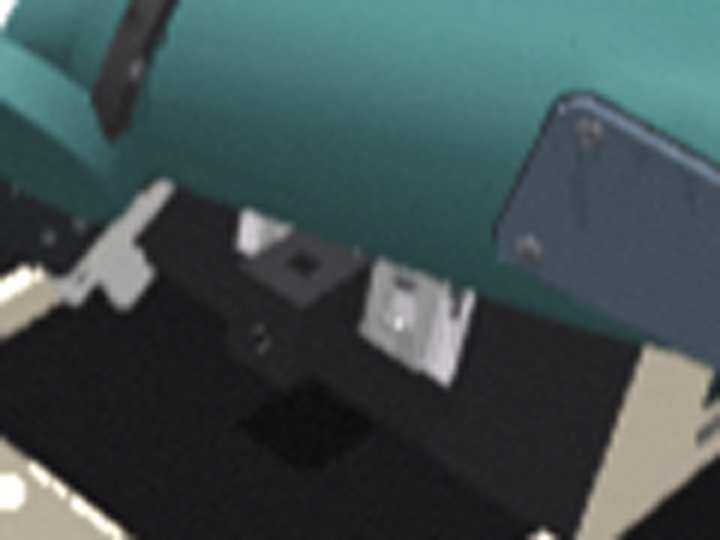

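Run:
```python
import cv2
im=cv2.imread('pics/w12.png');cv2.imwrite('pics/w12d.png',cv2.resize(im[215:335,180:330],None,fx=5,fy=5,interpolation=cv2.INTER_CUBIC))
```

```text
(no output)
```

View pics/w12d.png

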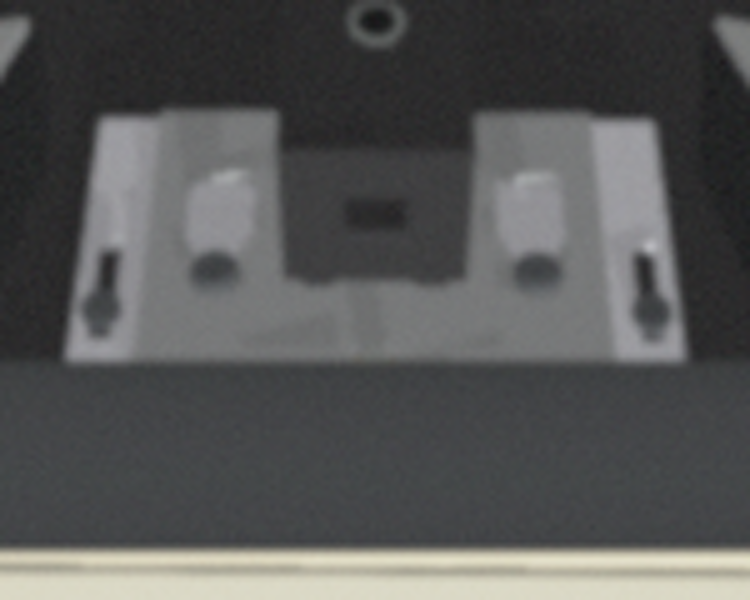

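```bash
python3 -m creep '[[-3,-2,-25,-1,-0.5,0,60],[-6,-5,-57,-3,-0.5,0,60],[-6,-5,-57,-3,-0.5,0,60],[-6,-5,-57,-3,-0.5,0,60]]'
python3 - <<'E'
from h import *
import cv2
s,T=cam('wrist');im=s['color']
cv2.imwrite('pics/w13.png',cv2.resize(im[165:275,180:330],None,fx=5,fy=5,interpolation=cv2.INTER_CUBIC))
for n in ('holder','plate_back','holder_mid'):
    print(n,[(np.round(d['point'],4),round(d['p'],2)) for d in robot.landmark_of(n,'wrist')])
for x,y,z in((-58,0,38),(58,0,38),(-40,10,0),(40,10,0),(0,8.5,23.8)):
    u=proj(s,T,C+[0,0,-.003]+Rr@np.array([x,y,z])/1e3); print((x,y,z),round((u[0]-180)*5),round((u[1]-165)*5))
E
```

```text
time: 21.9
tool_pos: [0.5501, -0.0593, 0.306]
ee_rot: [-2.18, 0.006, -0.031]
wrist_force: [0.5, 0.2, -0.4]
width: 0.0717
holder [(array([ 0.5522, -0.2367,  0.0987]), 0.89), (array([ 0.5079, -0.2398,  0.1304]), 0.73), (array([ 0.5482, -0.2376,  0.147 ]), 0.34)]
plate_back [(array([ 0.5473, -0.2369,  0.1461]), 0.77)]
holder_mid [(array([ 0.5492, -0.2369,  0.1459]), 0.73), (array([ 0.5487, -0.1957,  0.1416]), 0.66)]
(-58, 0, 38) 146 384
(58, 0, 38) 651 388
(-40, 10, 0) 232 228
(40, 10, 0) 565 231
(0, 8.5, 23.8) 399 314
```

View pics/w13.png

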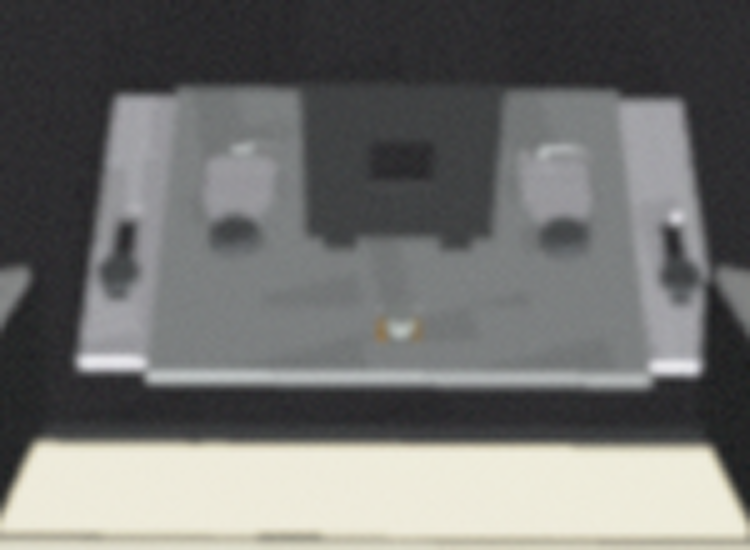

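Run:
```python
from bench import robot
print(robot.get_obs()['time'],robot.get_obs()['wrist_force']); print(robot.close_job())
```

```text
22.1 [-0.07198884  0.08100153  0.78787814]
the job is handed in; nothing more can be done
None
```

I took the cell holder out of the teal tray, hung it on both screws, slid it down until it stopped, let go and handed the job in at 22.1 s. The hand-in returned no verdict.

**Fitting:** The first push on the bulkhead met stiff resistance of about 9 N. The plate then slipped over the screw heads and the catch pressed in, at 5–8 N. Sliding down took about 5–6 N more than the weight. The push from the catch dropped from about 8 N to near zero when it clicked. The holder then stopped dead at about 14 N on the screws, mostly on the -x screw according to the wrist torque.

**Last checks, after letting go:**
- **Holder:** the close wrist picture shows both heads in front of the plate and the pin visible in the catch hole. The plate is level and parallel to the rail.
- **Height:** the stop came about 4 mm lower than my first camera estimate. The final picture fits a screw height near 0.154 m instead of 0.157 m. The heads and the plate's top edge then agree with "fully home" to about 1 mm.
- **Robot:** the gripper is well clear and the wrist force reads under 1 N.

**Disagreements:**
- The trained networks put the point on the plate's back at a height of 0.144–0.146 m, where I expected about 0.147 m.
- They also reported some holder points that were plainly wrong, which I ignored.
- Position readings shifted by 1–2 mm just after moves.

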